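# Slide a freshly painted pot on its board round the clutter to the drying station

### The job

The pot on the ware board has just been painted: slide the board flat along the bench, without touching the pot, to the heat-gun drying station and in past its sprung roller until it is fully home, flush against the long fence and against the back stop, wherever that has been clamped, so that the stop's switch button is pressed in. Steer the board clear of the banding wheel, the glaze tub and the brush mug, which must not be touched; push gently, under 25 N even when it meets the stop, never lift the board, and leave the other things on the bench alone.

Things in the scene. Friction and masses are not known exactly. Their poses are not given: they have to be found in the camera images.
- board: Loose square plywood ware board, 160 x 160 x 15 mm thick, corners rounded to 10 mm, flat on the bench, the pot on its middle (0.35 to 0.7 kg in all). Origin: centre of its underside; x, y along its edges. Too wide to grasp: pushed on its edges. Starts within 0.3 rad of the world axes; any edge may lead. Sliding takes 2 to 8 N, beside the sprung roller up to 15 N; the push must stay under 25 N.
- pot_mid (a point): Middle (31 mm above its foot) of the freshly painted clay pot that stands loose on the board: round, 80 mm across, 62 mm high, so its rim is 77 mm above the bench. Not to be touched.
- station: Drying station, fixed: a wooden fence, a clamped back stop, a sprung roller, a heat gun on a stand. Origin: on the bench, where the board's centre is when it meets the back stop at the stop's nearest setting. Its +y (to the robot's left, turned up to 0.1 rad) is the way in, its -y side the open mouth. The board sits home with its edges along these axes. Gun's nozzle tip: y = +140 mm, 90 mm up.
- fence (a point): Point on the long fence's face, at mid-height: 80 mm along +x from the station's origin. Batten 25 mm high, 24 mm thick, lying along the station's y from y = -85 mm to y = +170 mm, with a further lead-in of 52 mm at the mouth that flares outwards by 19 mm.
- switch (a joint): Steel push button of the switch in the back stop's face, m: 0 is out (4 mm proud of the face), 0.004 is pressed in flush (1.4 N). The stop is a batten across the way in, 25 mm high; it is clamped on the fence's track at a new setting each time, its face 80 to 135 mm along the station's +y from its origin, and its setting is not measured: it must be felt for. The button is 25 mm to the -x side of the middle.
- roller (a point): Innermost point of the sprung roller when fully out, 12 mm above the bench: 75 mm to the -x side and 20 mm to the +y side of the station's origin. White, 20 mm in diameter, on a low steel catch. The board's leading corner pushes it back 5 mm; it then presses the board's edge towards the long fence with about 5 N.
- catch (a joint): How far the sprung roller is pushed back, m: 0 is fully out, about 0.005 with the board beside it, 0.010 its end. It starts at 2 N and stiffens by 0.6 N per mm.
- wheel: Cast-iron banding wheel, heavy, does not move: round head of 180 mm diameter from 95 to 112 mm above the bench, thin stem, foot of 132 mm diameter. Origin: centre of its foot on the bench. It stands on the robot's side of the way into the station; keep clear of its whole 180 mm circle.
- tub: Full glaze tub, heavy, does not move: white cylinder of 102 mm diameter, 108 mm high. Origin: centre of its base. It stands beyond the way into the station.
- brush_mug: Full mug of brushes, heavy, does not move: 84 mm diameter, 92 mm high, its handle reaching 73 mm out on its +y side, brushes fanning out to 50 mm from its axis and up to 205 mm high. Origin: centre of its base. It stands beyond the way into the station; it and the tub may change places.
- glaze_bottle: Bystander: small loose bottle, 42 mm diameter, 85 mm high. Origin: centre of its base.
- dish: Bystander: small loose green dish, 90 mm across, 32 mm high. Origin: centre of its base.
- spatula: Bystander: loose spatula, 190 mm long, lying on the bench. Origin: on its underside near its middle.
Mind the look-alikes: they are no part of the job. There is more than one size of the part that bears pot_mid; the job needs the smallest.

How it is judged:
On the way:
1. the board has slid in at the mouth along the fence and has pushed the sprung roller back (value of joint catch above 0.003 m and y of board in the frame of station between -0.065 and -0.006 m), for 0.2 s.
At the end, for the whole second after the job is handed in: The board lies flat and at rest, flush with the back stop (its switch button pressed in at least 2.5 of its 4 mm) and with the long fence to 2 mm, square to them within 0.025 rad, the sprung roller pressing on its edge, and the pot still stands upright within 15 mm of the board's middle (value of joint switch above 0.0025 m and x of board in the frame of station between -0.002 and 0.003 m and z of board in the frame of station below 0.003 m and (angle between the x axis of board and the x axis of station, either way round below 0.025 rad or angle between the x axis of board and the y axis of station, either way round below 0.025 rad) and value of joint catch above 0.003 m and linear speed of board below 0.01 m/s and horizontal distance between pot_mid and board below 0.015 m and angle between pot_mid's own z axis and vertical below 0.1 rad); the robot touches nothing.
It fails at once if the fingers or the arm push the board with more than 25 N (contact force between any of the fingers, the arm and board above 25 N).
It fails at once if the robot touches the wet pot (contact force between any of the fingers, the arm and pot above 0.2 N).
It fails at once if the board, the pot or the robot touches the banding wheel, the tub or the brush mug (contact force between any of board, pot and wheel above 0.2 N or contact force between any of board, pot and tub above 0.2 N or contact force between any of board, pot and brush_mug above 0.2 N or contact force between any of the fingers, the arm and wheel above 0.5 N or contact force between any of the fingers, the arm and tub above 0.5 N or contact force between any of the fingers, the arm and brush_mug above 0.5 N).
It fails at once if the board is lifted or tipped, or the pot slips on it or topples (height (world z) of board above 0.008 m or angle between board's own z axis and vertical above 0.08 rad or horizontal distance between pot_mid and board above 0.015 m or angle between pot_mid's own z axis and vertical above 0.2 rad).
It fails at once if the bottle, the dish or the spatula is disturbed (distance of any of glaze_bottle, dish, spatula from where it was at the start of the episode above 0.02 m).
It also fails if it takes over 72 s, if anything falls off the work surface, if the arm or the gripper's body presses on something with over 40 N, if the wrist force passes 120 N, or if a joint passes its speed limit or range.

### The arm

A 6-joint arm with a two-finger parallel gripper is mounted at the origin on the work surface. World frame = base frame: x ahead of the robot, y to its left, z up, the work surface at z = 0. Lengths are in m, angles in rad, forces in N, time in s.
With the tool pointing down it reaches from about 0.225 to 0.875 m from the base axis. Payload 3.4 kg.
Tool frame: the origin (TCP) lies at the very end of the fingers, on their centre line; the grasp point (between the pads) lies 19 mm behind it; z points along the fingers, x is the direction in which the jaws open and shut, and the axes are right-handed (so a half turn about z gives the same grasp; the last joint's range is limited). The gripper opens to 85 mm and grips with 20 to 120 N. Pads are 22 mm wide; open, the fingers measure 114 mm over their backs; the gripper's body (76 mm by 85 mm) begins 54 mm behind the grasp point. The pads swing forward as they close: fully open they stand 13 mm farther back than shut.
Start: joints at [-1.313, 0.276, 1.505, -0, 1.361, -0.121], TCP at [0.213, -0.534, 0.231] pointing down, gripper open.
Joint ranges: [-2.89, 2.89], [-0.75, 2.08], [0.22, 2.7], [-1.18, 4.32], [0.11, 2.71], [-2.7, 2.7]. Speed limits (rad/s): [2.57, 2.57, 3.14, 3.14, 3.14, 3.14].

### API

Orientations are given as a unit quaternion [w, x, y, z].
In Python, from rig import manip gives the robot as it stands.
- The arm moves only by the tool carry_out, never from a script. Its argument "series" is a list of rows, each a list of 2 entries, a list of its own where there are three numbers: the shift along the tool's x, y, z in mm, then the turn about the tool's z in degrees. A call has 1 to 10 rows; each row shifts and turns the pose as measured when the row begins, along the tool's axes as they then stand; what a row does not reach is not made up. A row lasts 1/12 s, in which the tool goes at most 41.7 mm and 7.16 degrees, less where a joint would pass 70% of its speed; a pose out of reach is approached as far as the arm can. A call is refused whole if a number of a shift passes 41.7 or a number of a turn 7.16, either way. A call with a gripper value outside its range is refused whole. "fingers" is the finger opening in mm, from 0 to 85.4, set as the call begins (left out, the last holds). The fingers move at their own pace and stop on an object; "squeeze" is the grip in N (left out, the last holds). Time passes only in rows, so rows that do not move let the fingers close. It gives the time, the measured TCP pose, the force and the opening at its end, in the units of the state.
- manip.get_state(): the state, without advancing time (a new reading comes with each control period).
- manip.get_image(name): name is "scene" or "top" or "wrist"; returns a dict with "frame" (420x560x3 uint8, blue, green, red), "K" (3x3 intrinsics, pixels), "k1" (the pictures are not rectified: a ray, as slopes to the right and down, at radius r is drawn at 1 + k1 r^2 times it, then the intrinsics apply), "rvec" (rotation vector, rad) and "tvec" (3), from world to camera coordinates, as OpenCV has them; the wrist camera has in their place "mount" (4x4, takes a point from camera to tool coordinates, whose origin is the TCP and whose axes are the tool frame's). Camera axes: x right, y down, z forward; pixel columns grow to the right and rows downward; lengths in m; the calibration is good to about 2 mm. A picture is of the moment at which its call begins: read the wrist's pose just before it. There is no depth.
- manip.sign_off(): hands the job in, once; it reports no verdict.
The state is a dict: "clock": time; "qpos": joint angles; "qd": joint speeds; "effort": joint torques, N m; "position": TCP position; "ee_rot": TCP orientation; "contact_force": force on the tool from outside, world axes, zero at the start; "moment": the same for the moment, N m; "width": finger opening in m.
Only numpy, scipy, OpenCV 4.12 (cv2) and the standard library are available. Lean on these libraries where they do the work, as an engineer would, in place of code of your own. Each camera call takes 0.05 s, during which the arm holds its last target. There are 200 camera calls.

## Working session

There is one attempt and no reset: what is moved stays moved. The work goes in short steps, Python scripts to look and compute and a tool call to move; the robot and the scene stay as the last step left them, time stands still between calls to the robot, and variables do not carry over. Pictures are saved under pics/ and viewed, about 8 in all and at most 12, crops included, and the job is handed in when it is done.

Besides the shell and the picture viewer there is one more tool, called after "Call:" by a JSON object that holds its "method" and its "body", one argument or row to a line. carry_out: Moves the arm, as the interface text tells. Its arguments: {"type":"object","properties":{"series":{"type":"array","items":{"type":"array"}},"fingers":{"type":"number"},"squeeze":{"type":"number"}},"required":["series"]}

```bash
mkdir -p pics; ls; cat > h.py <<'E'
import numpy as np, cv2, json
from rig import manip
def img(n):
    d=manip.get_image(n); return d
def save(d,name): cv2.imwrite('pics/'+name,d['frame'])
def ray(d,uv):
    K=np.array(d['K']); p=np.array([(uv[0]-K[0,2])/K[0,0],(uv[1]-K[1,2])/K[1,1]])
    q=cv2.undistortPoints(np.array([[uv]],float),K,np.array([d['k1'],0,0,0.]))[0,0]
    R=cv2.Rodrigues(np.array(d['rvec'],float))[0]; t=np.array(d['tvec'],float).ravel()
    return -R.T@t, R.T@np.array([q[0],q[1],1])
def at(d,uv,z):
    c,r=ray(d,uv); return c+r*(z-c[2])/r[2]
def proj(d,P):
    return cv2.projectPoints(np.array(P,float).reshape(-1,3),np.array(d['rvec'],float),np.array(d['tvec'],float),np.array(d['K'],float),np.array([d['k1'],0,0,0.]))[0][:,0]
E
python3 - <<'E'
from h import *
import pickle
s=manip.get_state(); print(s)
for n in ('top','scene'):
    d=img(n); save(d,n+'0.png'); pickle.dump(d,open(n+'0.pkl','wb'))
    c,r=ray(d,(280,210)); print(n,c,d['k1'],d['K'][0][0])
E
```

```text
pics
{'clock': 0.0, 'qpos': array([-1.31301262e+00,  2.76571551e-01,  1.50613600e+00,  9.01008169e-06,
        1.36072243e+00, -1.20995623e-01]), 'qd': array([-0.00038101,  0.00105714, -0.00101402,  0.00181907, -0.00122055,
       -0.00039254]), 'effort': array([-2.04256437e-03, -4.16773081e+01, -2.45802695e+01, -8.90714127e-04,
        1.09642619e-02, -6.12952931e-06]), 'position': array([ 0.21248893, -0.5337159 ,  0.23045195]), 'ee_rot': array([-6.07001140e-04,  8.27581928e-01, -5.61344198e-01, -6.89573234e-04]), 'contact_force': array([-0.37486335, -0.16408549,  0.06021801]), 'moment': array([ 0.02148132, -0.04492875,  0.05710062]), 'width': 0.08545483663780216}
top [ 0.36899025 -0.00204855  1.76503849] -0.16572948030289772 528.3369709098346
scene [ 1.40275908 -0.46635017  0.70958787] -0.026563681886287084 474.54522596118784
```

View pics/top0.png

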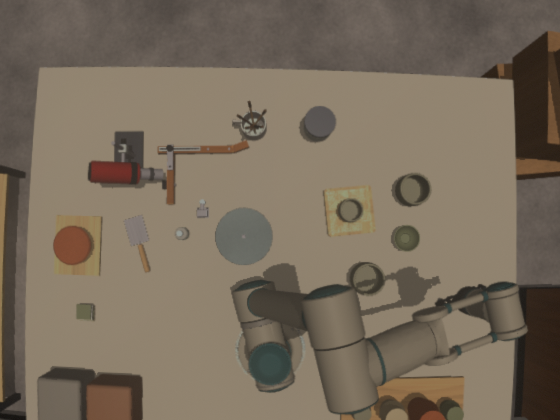

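View pics/scene0.png

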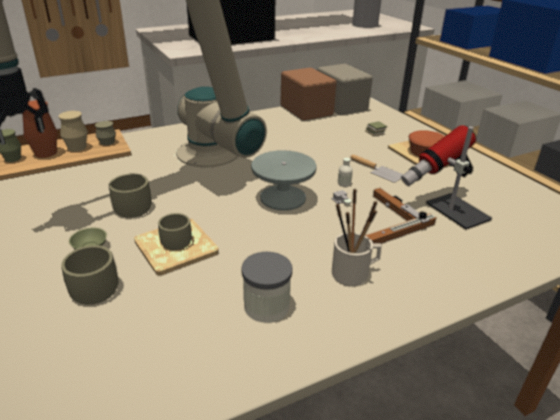

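The top view has +x up and +y to the left. What it shows:
- **Board and pot:** the board (yellow) is at about (350,211). The pot on it at (348,210) is the smallest of the three dark pots; the others at (411,190) and (367,278) are bigger, off the board and look-alikes.
- **Station:** the fence runs (157,150) to (235,150), with its lead-in to (247,145). The stop is at (170,150–203) and the roller at (202,203).
- **Obstacles:** the wheel is at (244,237), the mug at (253,125) and the tub at (320,123).

Next I'll enlarge this area.

```bash
python3 - <<'E'
from h import *
import pickle
d=pickle.load(open('top0.pkl','rb')); f=d['frame']
c=f[90:275,140:400]; cv2.imwrite('pics/c1.png',cv2.resize(c,None,fx=3,fy=3,interpolation=cv2.INTER_CUBIC))
hsv=cv2.cvtColor(f,cv2.COLOR_BGR2HSV)
# samples
for p in [(335,200),(300,170),(200,150),(170,190),(244,215),(235,127)]: print(p,hsv[p[1],p[0]])
E
```

```text
(335, 200) [ 25  75 149]
(300, 170) [ 18  58 146]
(200, 150) [ 13  90 122]
(170, 190) [ 13 136 116]
(244, 215) [ 34  16 109]
(235, 127) [17 57 94]
```

View pics/c1.png

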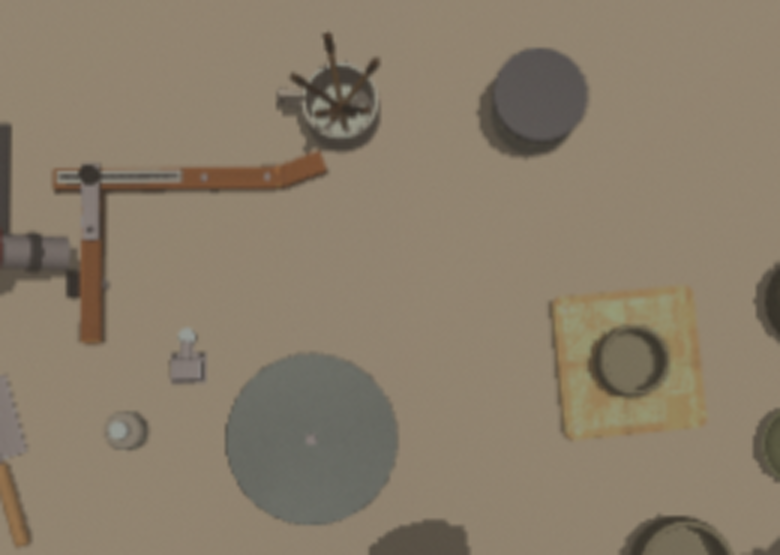

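```bash
python3 - <<'E'
from h import *
import pickle
d=pickle.load(open('top0.pkl','rb')); f=d['frame']
def c(x,y,z): return at(d,(x/3+140-1/3,y/3+90-1/3),z)[:2].round(4)
for n,a in dict(fA=(60,190.5,.025),fB=(275,189,.025),fLead=(327,171,.025),fTopA=(52,169,.025),stopfaceTop=(104,240,.025),stopfaceBot=(103,343,.025),stopbotL=(80,343,.025),roller=(188,335,.02),wheel=(312,438,.112),wr=(398,438,.112),tub=(540,93,.108),tubr=(588,93,.108),mug=(341,107,.092),pot=(629,361,.077),bottle=(122,431,.085),nozz=(70,250,.09)).items(): print(n,c(*a))
hsv=cv2.cvtColor(f,cv2.COLOR_BGR2HSV)
m=((hsv[...,0]>=20)&(hsv[...,0]<=32)&(hsv[...,1]>66)&(hsv[...,2]>125)).astype(np.uint8)
m[:, :315]=0;m[:,385:]=0;m[:180]=0;m[245:]=0
m=cv2.morphologyEx(m,cv2.MORPH_OPEN,np.ones((3,3)))
cs=max(cv2.findContours(m,0,1)[0],key=cv2.contourArea)
P=np.array([at(d,p,.015)[:2] for p in cs[:,0].astype(float)])
r=cv2.minAreaRect(P.astype(np.float32)*1000);print('board',r)
# fence red-brown mask line fit
w=((hsv[...,0]<=14)&(hsv[...,1]>100)).astype(np.uint8)
ys=[]
for x in range(162,229):
    col=np.where(w[140:160,x])[0]
    if len(col): ys.append(at(d,(x,140+col.max()+.5),.025)[:2])
ys=np.array(ys); l=np.polyfit(ys[:,1],ys[:,0],1);print('fence x = ',l, np.std(ys[:,0]-np.polyval(l,ys[:,1])))
st=[]
for y in range(172,202):
    r_=np.where(w[y,160:180])[0]
    if len(r_): st.append(at(d,(160+r_.max()+.5,y),.025)[:2])
st=np.array(st); l=np.polyfit(st[:,0],st[:,1],1);print('stop y = ',l,st.mean(0))
E
```

```text
fA [0.6444 0.3824]
fB [0.6508 0.142 ]
fLead [0.6724 0.0848]
fTopA [0.6685 0.3926]
stopfaceTop [0.5898 0.3305]
stopfaceBot [0.4753 0.3272]
stopbotL [0.4747 0.3529]
roller [0.4867 0.2338]
wheel [0.376  0.0886]
wr [ 0.3781 -0.0009]
tub [ 0.748  -0.1436]
tubr [ 0.7495 -0.1951]
mug [0.7306 0.0685]
pot [ 0.4658 -0.2465]
bottle [0.3786 0.2923]
nozz [0.57   0.3544]
board ((469.675048828125, -259.1313781738281), (160.21951293945312, 148.71348571777344), 5.1464643478393555)
fence x =  [-0.01984712  0.65413286] 3.3880817726946846e-05
stop y =  [0.03849122 0.31054825] [0.53349419 0.33108309]
```

```bash
cat >> h.py <<'E'
TH=0.024; O=np.array([0.5695,0.2185])
RS=np.array([[np.cos(TH),-np.sin(TH)],[np.sin(TH),np.cos(TH)]])
def S(p): return RS.T@(np.array(p)[:2]-O)      # world -> station
from scipy.spatial.transform import Rotation as Ro
def tool():
    s=manip.get_state(); q=s['ee_rot']; R=Ro.from_quat([q[1],q[2],q[3],q[0]]).as_matrix()
    return s,s['position'],R
def go(pst,z,ang): # target TCP in station coords, height, tool-x angle in station (deg)
    s,p,R=tool(); t=np.r_[RS@np.array(pst)+O,z]
    cur=np.degrees(np.arctan2(R[1,0],R[0,0])-TH)
    turn=-((ang-cur+180)%360-180)
    print('t',s['clock'],'st',(S(p)*1000).round(1),'z',p[2].round(4),'ang',cur.round(2),'shift(tool now)',(R.T@(t-p)*1000).round(1),'turn',turn.round(1),'f',s['contact_force'].round(2))
E
python3 - <<'E'
from h import *
import pickle
d=pickle.load(open('top0.pkl','rb'))
C=[at(d,(x/3+140-1/3,y/3+90-1/3),.015)[:2] for x,y in [(550,298),(690,288),(707,425),(567,440)]]
C=np.array(C);print(C.round(4),C.mean(0)); e=C[1]-C[0];print('yaw',np.arctan2(-e[0]*-1,-e[1]) ); print('st',S(C.mean(0)),[S(c).round(3) for c in C])
for n,p,z in [('pot2',(367,266),.08),('pot2c',(367,278),.08),('tubtop',(319.7,120.7),.108)]: print(n,at(d,p,z)[:2].round(3))
for w in [(.6508,.142),(.6724,.0848),(.4867,.2338),(.533,.331),(.376,.0886),(.748,-.1436)]: print(S(w).round(4))
go((-.235,-.47),.231,-90)
print(tool()[0]['contact_force'], d['mount'] if 'mount' in d else '', np.array(manip.get_image('wrist')['mount']).round(3))
E
```

```text
[[ 0.5375 -0.1662]
 [ 0.5526 -0.3232]
 [ 0.4    -0.344 ]
 [ 0.3803 -0.1877]] [ 0.46760767 -0.25528697]
yaw 0.09570187814266272
st [-0.11323278 -0.47120535] [array([-0.041, -0.384]), array([-0.03 , -0.541]), array([-0.183, -0.558]), array([-0.199, -0.402])]
pot2 [ 0.287 -0.306]
pot2c [ 0.249 -0.307]
tubtop [ 0.748 -0.144]
[ 0.0794 -0.0784]
[ 0.0997 -0.1361]
[-0.0824  0.0173]
[-0.0338  0.1133]
[-0.1966 -0.1252]
[ 0.1698 -0.3663]
t 0.1 st [-375.  -743.5] z 0.2305 ang -69.67 shift(tool now) [-2.079e+02 -2.262e+02 -1.000e-01] turn 20.3 f [0.36 0.19 0.87]
[0.35861947 0.1877104  0.87063902]  [[ 1.     0.     0.    -0.001]
 [-0.     0.954  0.301 -0.078]
 [-0.    -0.301  0.954 -0.143]
 [ 0.     0.     0.     1.   ]]
```

Call:
{"method": "carry_out", "body": {
  "series": [
    [[-26, -28, 0], 0],
    [[-26, -28, 0], 0],
    [[-26, -28, 0], 0],
    [[-26, -28, 0], 0],
    [[-26, -28, 0], 0],
    [[-26, -28, 0], 0],
    [[-26, -28, 0], 0],
    [[-26, -28, 0], 6.8],
    [[0, 0, 0], 6.8],
    [[0, 0, 0], 6.8]
  ],
  "fingers": 40
}}

```text
clock: 0.98
position: [0.3452, -0.2502, 0.2258]
ee_rot: [-0.001, 0.713, -0.701, -0.003]
contact_force: [-0.5, -0.0, 0.3]
width: 0.04
```

```bash
python3 - <<'E'
from h import *
go((-.223,-.471),.006,-90)
d=img('wrist'); save(d,'w1.png')
E
```

```text
t 0.9833 st [-235.5 -463.2] z 0.2258 ang -90.38 shift(tool now) [  9.  -13.  219.7] turn -0.4 f [-0.47 -0.02  0.35]
```

View pics/w1.png

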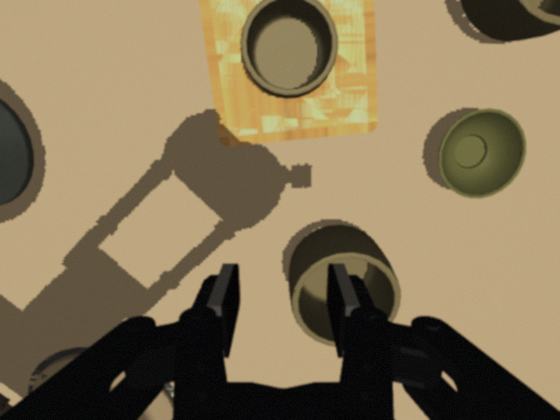

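The wrist view (up = +x) shows the board's near corners at (222,145) and (377,130). The larger look-alike pot is at (345,285), close to where I would come down, and the dish is at (482,153).

```bash
cat >> h.py <<'E'
def wat(d,uv,z,p,R):
    q=cv2.undistortPoints(np.array([[uv]],float),np.array(d['K'],float),np.array([d['k1'],0,0,0.]))[0,0]
    M=np.array(d['mount']); c=R@M[:3,3]+p; r=R@M[:3,:3]@np.array([q[0],q[1],1]); return c+r*(z-c[2])/r[2]
E
python3 - <<'E'
from h import *
s,p,R=tool(); d=img('wrist')
for n,uv,z in [('bL',(222,145),.015),('bR',(377,131),.015),('potrim far',(345,253),.085),('potrim L',(290,293),.085),('potrim R',(399,293),.085),('potbase far',(338,226),.01),('dishL',(440,150),.032),('pot centre',(290,44),.077)]:
    w=wat(d,uv,z,p,R); print(n,w.round(3),S(w).round(4))
E
```

```text
bL [ 0.383 -0.185  0.015] [-0.1964 -0.3985]
bR [ 0.399 -0.341  0.015] [-0.1839 -0.5549]
potrim far [ 0.297 -0.304  0.085] [-0.2853 -0.5155]
potrim L [ 0.255 -0.255  0.085] [-0.3256 -0.4661]
potrim R [ 0.256 -0.357  0.085] [-0.3268 -0.5682]
potbase far [ 0.296 -0.308  0.01 ] [-0.2865 -0.5201]
dishL [ 0.383 -0.4    0.032] [-0.2008 -0.6138]
pot centre [ 0.468 -0.251  0.077] [-0.1123 -0.4672]
```

Call:
{"method": "carry_out", "body": {
  "series": [
    [[9, -13, 20], 0],
    [[0, 0, 35], 0],
    [[0, 0, 35], 0],
    [[0, 0, 35], 0],
    [[0, 0, 35], 0],
    [[0, 0, 30], 0],
    [[0, 0, 15], 0],
    [[0, 0, 8], 0],
    [[0, 0, 4], 0],
    [[0, 0, 0], 0]
  ]
}}

```text
clock: 1.92
position: [0.3602, -0.2689, 0.0017]
ee_rot: [-0.0, 0.725, -0.689, 0.003]
contact_force: [-1.2, -0.6, 0.5]
width: 0.0401
```

```bash
python3 - <<'E'
from h import *
go((-.223,-.471),.006,-90)
E
```

```text
t 1.9167 st [-220.9 -482.2] z 0.0017 ang -88.5 shift(tool now) [-11.3   1.7  -4.4] turn 1.5 f [-1.24 -0.57  0.46]
```

Call:
{"method": "carry_out", "body": {
  "series": [
    [[-8, 0, -4.5], 1.5],
    [[-3, -2, 0], 0],
    [[0, -3, 0], 0],
    [[0, -3, 0], 0],
    [[0, -3, 0], 0],
    [[0, -3, 0], 0],
    [[0, -3, 0], 0],
    [[0, -3, 0], 0],
    [[0, -3, 0], 0],
    [[0, -3, 0], 0]
  ]
}}

```text
clock: 2.75
position: [0.3864, -0.2592, 0.0084]
ee_rot: [0.001, 0.718, -0.696, 0.002]
contact_force: [-3.3, -0.1, 3.0]
width: 0.0401
```

```bash
python3 - <<'E'
from h import *
go((-.0925,-.471),.006,-90)
E
```

```text
t 2.75 st [-194.5 -473.2] z 0.0084 ang -89.54 shift(tool now) [  -1.4 -102.     2.5] turn 0.5 f [-3.28 -0.13  2.95]
```

Call:
{"method": "carry_out", "body": {
  "series": [
    [[0, 0, 3], 0.4],
    [[0, -2, 2], 0],
    [[0, -4, 0], 0],
    [[0, -6, 0], 0],
    [[0, -6, 0], 0],
    [[0, -6, 0], 0],
    [[0, -6, 0], 0]
  ]
}}

```text
clock: 3.33
position: [0.4159, -0.2566, 0.0022]
ee_rot: [0.002, 0.716, -0.698, -0.001]
contact_force: [-3.4, -0.2, 1.0]
width: 0.0401
```

```bash
python3 - <<'E'
from h import *
go((-.0925,-.471),.005,-90)
d=img('wrist'); save(d,'w2.png'); d=img('top'); cv2.imwrite('pics/t2.png',cv2.resize(d['frame'][120:260,280:420],None,fx=4,fy=4))
a=cv2.imread('pics/w2.png'); b=cv2.imread('pics/t2.png'); b=cv2.resize(b,(420,420))
cv2.imwrite('pics/m2.png',cv2.resize(np.hstack([a,b]),(800,343)))
E
```

```text
t 3.3333 st [-164.9 -471.3] z 0.0022 ang -89.97 shift(tool now) [ -0.2 -72.4  -3.1] turn 0.0 f [-3.4  -0.15  0.97]
```

View pics/m2.png

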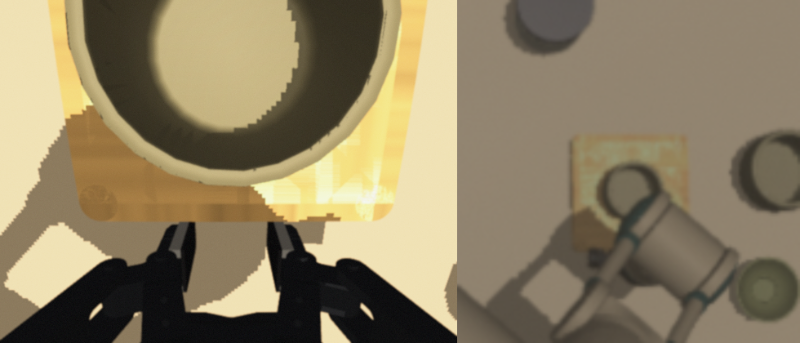

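The left half (wrist view) shows the board's edge flat against both fingers, the pot undisturbed and clear of the gripper body. I'll continue.

Call:
{"method": "carry_out", "body": {
  "series": [
    [[0, -4, -2], 0],
    [[0, -6, -1], 0],
    [[0, -7, 0], 0],
    [[0, -7, 0], 0],
    [[0, -7, 0], 0],
    [[0, -7, 0], 0],
    [[0, -7, 0], 0],
    [[0, -5, 0], 0],
    [[0, -3, 0], 0],
    [[0, 0, 0], 0]
  ]
}}

```text
clock: 4.27
position: [0.4778, -0.2559, 0.005]
ee_rot: [0.001, 0.716, -0.698, 0.001]
contact_force: [-3.5, 0.0, -0.1]
width: 0.0401
```

```bash
cat > bd.py <<'E'
from h import *
import sys
def board(tag,side='-x'):
    s,p,R=tool(); d=img('wrist'); save(d,tag+'.png'); f=d['frame']
    hsv=cv2.cvtColor(f,cv2.COLOR_BGR2HSV)
    return s,p,R,d,hsv
if __name__=='__main__':
    go((-.0925,-.471),.005,-90); board(sys.argv[1])
E
python3 bd.py w3
```

```text
t 4.2667 st [-103.  -472.1] z 0.005 ang -89.96 shift(tool now) [ -1.1 -10.5   0. ] turn 0.0 f [-3.45  0.02 -0.12]
```

```bash
python3 - <<'E'
from h import *
s,p,R=tool(); d=img('wrist'); f=d['frame']; hsv=cv2.cvtColor(f,cv2.COLOR_BGR2HSV)
for x in (140,180,280,420,450):
    c=hsv[240:300,x].astype(int); print(x,[tuple(v) for v in c[18:40:2]])
    print(S(wat(d,(x,270),.015,p,R)).round(4))
t=img('top'); cv2.imwrite('pics/t3.png',cv2.resize(t['frame'][90:270,220:400],None,fx=3.3,fy=3.3,interpolation=cv2.INTER_CUBIC)); import pickle; pickle.dump(t,open('t3.pkl','wb'))
E
```

```text
140 [(np.int64(17), np.int64(149), np.int64(159)), (np.int64(17), np.int64(147), np.int64(160)), (np.int64(17), np.int64(148), np.int64(160)), (np.int64(17), np.int64(148), np.int64(160)), (np.int64(17), np.int64(147), np.int64(158)), (np.int64(17), np.int64(112), np.int64(148)), (np.int64(19), np.int64(87), np.int64(137)), (np.int64(18), np.int64(80), np.int64(137)), (np.int64(18), np.int64(83), np.int64(136)), (np.int64(18), np.int64(83), np.int64(135)), (np.int64(19), np.int64(85), np.int64(135))]
[-0.0929 -0.4092]
180 [(np.int64(17), np.int64(153), np.int64(152)), (np.int64(18), np.int64(153), np.int64(153)), (np.int64(17), np.int64(152), np.int64(149)), (np.int64(17), np.int64(150), np.int64(153)), (np.int64(17), np.int64(151), np.int64(149)), (np.int64(17), np.int64(115), np.int64(142)), (np.int64(18), np.int64(83), np.int64(135)), (np.int64(18), np.int64(86), np.int64(136)), (np.int64(19), np.int64(84), np.int64(137)), (np.int64(19), np.int64(85), np.int64(135)), (np.int64(19), np.int64(84), np.int64(137))]
[-0.0928 -0.4267]
280 [(np.int64(18), np.int64(154), np.int64(136)), (
[... 810 characters left out ...]
, np.int64(67), np.int64(236)), (np.int64(23), np.int64(65), np.int64(237)), (np.int64(22), np.int64(65), np.int64(238)), (np.int64(22), np.int64(67), np.int64(236))]
[-0.093 -0.53 ]
450 [(np.int64(29), np.int64(77), np.int64(241)), (np.int64(28), np.int64(83), np.int64(240)), (np.int64(28), np.int64(81), np.int64(241)), (np.int64(29), np.int64(77), np.int64(241)), (np.int64(28), np.int64(80), np.int64(241)), (np.int64(23), np.int64(68), np.int64(236)), (np.int64(22), np.int64(67), np.int64(237)), (np.int64(22), np.int64(68), np.int64(238)), (np.int64(22), np.int64(65), np.int64(237)), (np.int64(23), np.int64(65), np.int64(237)), (np.int64(23), np.int64(65), np.int64(237))]
[-0.0931 -0.5433]
```

View pics/t3.png

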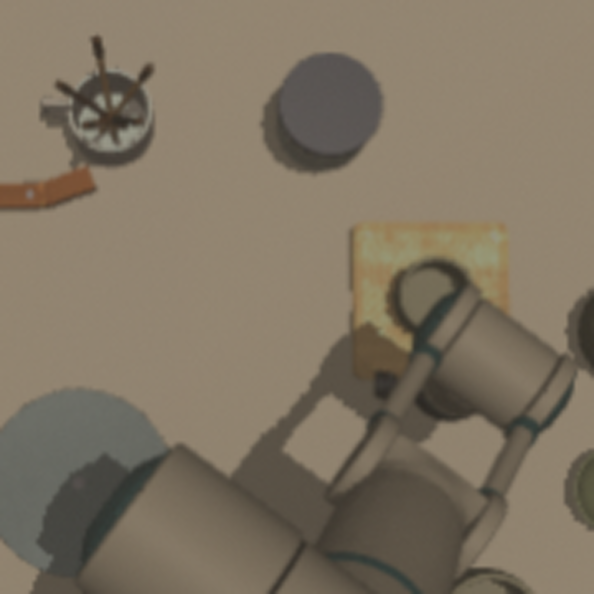

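```bash
python3 - <<'E'
from h import *
import pickle
d=pickle.load(open('t3.pkl','rb'))
for x,y in [(360,224),(500,222),(353,300),(508,300)]: print(S(at(d,(x/3.3+220-.35,y/3.3+90-.35),.015)).round(4))
E
```

```text
[ 0.0649 -0.4041]
[ 0.0676 -0.548 ]
[-0.0129 -0.3962]
[-0.0126 -0.5548]
```

Call:
{"method": "carry_out", "body": {
  "series": [
    [[0, -3, 0], 0],
    [[0, -3, 0], 0],
    [[0, -2.5, 0], 0],
    [[0, 0, 0], 0],
    [[0, 0, 0], 0]
  ]
}}

```text
clock: 4.83
position: [0.4846, -0.2555, 0.0052]
ee_rot: [0.002, 0.715, -0.699, 0.0]
contact_force: [-2.4, 0.6, 0.7]
width: 0.0401
```

```bash
python3 - <<'E'
from h import *
go((-.0925,-.471),.005,-90)
E
```

```text
t 4.8333 st [ -96.2 -471.8] z 0.0052 ang -90.03 shift(tool now) [-0.8 -3.7  0.2] turn -0.0 f [-2.37  0.56  0.72]
```

Call:
{"method": "carry_out", "body": {
  "series": [
    [[0, -3, 0], 0],
    [[0, -1.5, 0], 0],
    [[0, 0, 0], 0],
    [[0, 4, 0], 0],
    [[0, 12, 0], 0],
    [[0, 12, 0], 0],
    [[0, 0, -25], 0],
    [[0, 0, -35], 0],
    [[0, 0, -35], 0],
    [[0, 0, -35], 0]
  ]
}}

```text
clock: 5.67
position: [0.4526, -0.2524, 0.1315]
ee_rot: [0.002, 0.715, -0.699, -0.008]
contact_force: [0.4, -0.6, -0.4]
width: 0.0403
```

```bash
python3 - <<'E'
from h import *
go((0.0,-.580),.15,0)
E
```

```text
t 5.6667 st [-128.2 -468. ] z 0.1315 ang -90.15 shift(tool now) [ 111.5 -128.2  -21.1] turn -90.1 f [ 0.4  -0.58 -0.41]
```

```bash
python3 - <<'E'
from h import *
import pickle
d=pickle.load(open('top0.pkl','rb')); 
t=img('top'); pickle.dump(t,open('t4.pkl','wb'))
cv2.imwrite('pics/t4.png',cv2.resize(t['frame'][130:270,310:450],None,fx=4,fy=4,interpolation=cv2.INTER_CUBIC))
E
```

```text
(no output)
```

View pics/t4.png

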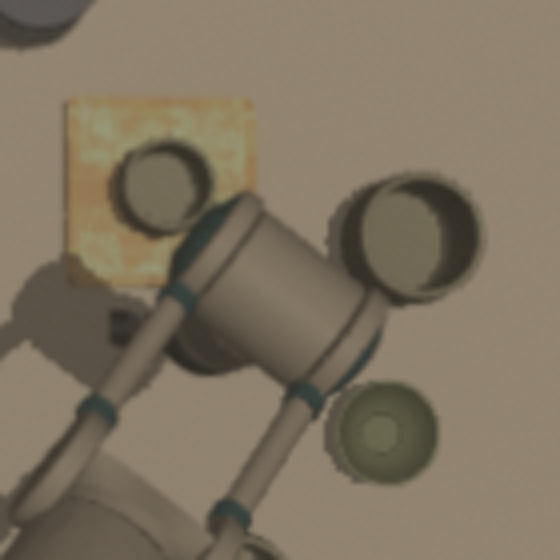

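```bash
python3 - <<'E'
from h import *
import pickle
d=pickle.load(open('t4.pkl','rb'))
def c(x,y,z): return S(at(d,(x/4+310-.375,y/4+130-.375),z)).round(4)
for n,a in dict(far1=(75,98,.015),far2=(248,99,.015),L=(66,180,.015),Rr=(257,150,.015),potc=(168,188,.077),p3c=(413,238,.085),p3L=(344,238,.085),p3Lb=(331,240,.0),dish=(390,432,.032)).items(): print(n,c(*a))
E
```

```text
far1 [ 0.0764 -0.403 ]
far2 [ 0.0763 -0.5497]
L [ 0.0071 -0.3947]
Rr [ 0.0329 -0.5566]
potc [-0.0068 -0.4711]
p3c [-0.048  -0.6702]
p3L [-0.048  -0.6131]
p3Lb [-0.0418 -0.6219]
dish [-0.2048 -0.6621]
```

Call:
{"method": "carry_out", "body": {
  "series": [
    [[25, -36, -4], 0],
    [[25, -36, -4], 0],
    [[25, -36, -4], 0],
    [[25, -30, 0], 0],
    [[0, 0, 0], -7],
    [[0, 0, 0], -7],
    [[0, 0, 0], -7],
    [[0, 0, 0], -7],
    [[0, 0, 0], -7],
    [[0, 0, 0], -7]
  ]
}}

```text
clock: 6.55
position: [0.5872, -0.3535, 0.1492]
ee_rot: [0.0, 0.921, -0.389, 0.004]
contact_force: [-0.4, 0.2, 0.5]
width: 0.04
```

Call:
{"method": "carry_out", "body": {
  "series": [
    [[0, 0, 0], -7],
    [[0, 0, 0], -7],
    [[0, 0, 0], -7],
    [[0, 0, 0], -7],
    [[0, 0, 0], -7],
    [[0, 0, 0], -5],
    [[0, 0, 0], 0]
  ]
}}

```text
clock: 7.13
position: [0.5809, -0.3547, 0.1461]
ee_rot: [0.001, 0.999, -0.04, 0.004]
contact_force: [-0.9, -0.1, -1.2]
width: 0.0401
```

```bash
python3 - <<'E'
from h import *
go((0.015,-.571),.09,0)
E
```

```text
t 7.1333 st [  -2.4 -573.3] z 0.1461 ang -5.99 shift(tool now) [16.6 -4.2 56.2] turn -6.0 f [-0.94 -0.14 -1.15]
```

Call:
{"method": "carry_out", "body": {
  "series": [
    [[17, -4, 10], -6],
    [[0, 0, 10], 0],
    [[0, 0, 0], 0]
  ]
}}

```text
clock: 7.38
position: [0.5964, -0.353, 0.1257]
ee_rot: [0.002, 1.0, 0.01, 0.004]
contact_force: [-0.9, -0.4, -1.1]
width: 0.04
```

```bash
python3 - <<'E'
from h import *
go((0.015,-.571),.008,0)
s,p,R=tool(); d=img('wrist'); f=d['frame']; save(d,'w5.png')
hsv=cv2.cvtColor(f,cv2.COLOR_BGR2HSV)
m=(hsv[...,1]>108).astype(np.uint8)
for x in range(130,420,30):
    c=np.where(m[:,x])[0]
    if len(c): print(x,c.max(),S(wat(d,(x,c.max()+.5),.015,p,R)).round(4))
E
```

```text
t 7.3833 st [  13.2 -572. ] z 0.1257 ang -0.28 shift(tool now) [  0.8  -1.4 117.7] turn -0.3 f [-0.86 -0.42 -1.13]
130 417 [-0.1368 -0.7839]
160 417 [-0.1066 -0.7832]
190 418 [-0.0771 -0.784 ]
220 417 [-0.0475 -0.7825]
250 416 [-0.0181 -0.7812]
280 417 [ 0.0111 -0.7828]
310 417 [ 0.0403 -0.7833]
340 418 [ 0.0699 -0.7854]
370 419 [ 0.0997 -0.7878]
400 354 [ 0.1204 -0.7091]
```

View pics/w5.png

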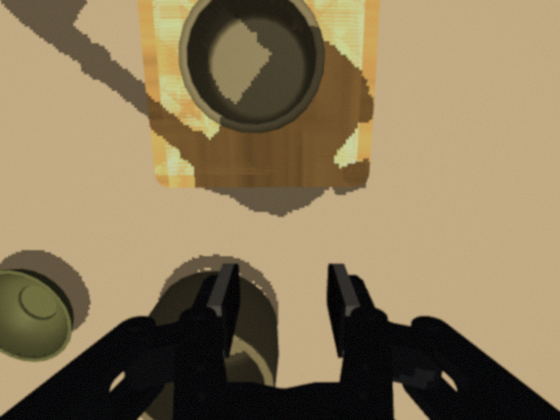

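The board's near edge is at row 187, columns 157–371, square to the tool. The larger look-alike pot is behind and to the left, at about (225,320).

```bash
python3 - <<'E'
from h import *
go((0.015,-.571),.008,0)
s,p,R=tool(); d=img('wrist')
for n,uv,z in [('eL',(170,187.5),.015),('eR',(360,187),.015),('l',(153,150),.015),('r',(373,150),.015),('p3 rimR',(275,365),.085),('p3baseTop',(215,258),0),('p3baseR',(276,300),.04)]: print(n,S(wat(d,uv,z,p,R)).round(4))
E
```

```text
t 7.4333 st [  13.7 -572.2] z 0.1266 ang -0.26 shift(tool now) [  0.   -1.7 118.6] turn -0.3 f [0.51 0.15 0.16]
eL [-0.0698 -0.5533]
eR [ 0.0741 -0.5539]
l [-0.0796 -0.5249]
r [ 0.0821 -0.526 ]
p3 rimR [ 0.0093 -0.6572]
p3baseTop [-0.0425 -0.6189]
p3baseR [ 0.0098 -0.6356]
```

Call:
{"method": "carry_out", "body": {
  "series": [
    [[6, -3, 15], 0],
    [[0, 0, 25], 0],
    [[0, 0, 25], 0],
    [[0, 0, 10], 0],
    [[0, 0, 0], 0]
  ]
}}

```text
clock: 7.9
position: [0.6046, -0.3535, 0.0553]
ee_rot: [0.005, 1.0, 0.005, 0.009]
contact_force: [-0.1, 0.4, 1.0]
width: 0.04
```

```bash
python3 - <<'E'
from h import *
go((0.020,-.569),.006,0)
E
```

```text
t 7.9 st [  21.4 -572.7] z 0.0553 ang -0.77 shift(tool now) [-2.3 -4.2 49.2] turn -0.8 f [-0.12  0.45  0.96]
```

Call:
{"method": "carry_out", "body": {
  "series": [
    [[-2, -4, 0], -0.8],
    [[0, 0, 14], 0],
    [[0, 0, 14], 0],
    [[0, 0, 10], 0],
    [[0, 0, 5], 0],
    [[0, 0, 0], 0]
  ]
}}

```text
clock: 8.4
position: [0.6056, -0.3521, 0.0187]
ee_rot: [0.009, 1.0, 0.012, 0.013]
contact_force: [-0.6, 0.1, -0.0]
width: 0.0404
```

```bash
python3 - <<'E'
from h import *
go((0.020,-.569),.005,0)
E
```

```text
t 8.4 st [  22.4 -571.3] z 0.0187 ang 0.03 shift(tool now) [-2.8 -2.5 13.6] turn 0.0 f [-0.61  0.09 -0.01]
```

Call:
{"method": "carry_out", "body": {
  "series": [
    [[-2, -1, 7], 0],
    [[0, 0, 5], 0],
    [[0, 0, 2], 0],
    [[0, -3, 0], 0],
    [[0, -3, 0], 0],
    [[0, -3, 0], 0]
  ]
}}

```text
clock: 8.9
position: [0.6052, -0.344, 0.0063]
ee_rot: [0.011, 1.0, 0.012, 0.016]
contact_force: [0.3, -2.1, -1.9]
width: 0.04
```

```bash
python3 - <<'E'
from h import *
go((0.020,-.569),.005,0); print(tool()[2].round(3))
E
```

```text
t 8.9 st [  22.2 -563.2] z 0.0063 ang 0.02 shift(tool now) [-2.2  5.7  1.4] turn 0.0 f [ 0.29 -2.14 -1.93]
[[ 0.999  0.024  0.031]
 [ 0.024 -0.999 -0.021]
 [ 0.031  0.022 -0.999]]
```

Call:
{"method": "carry_out", "body": {
  "series": [
    [[0, -3, 0], 0],
    [[0, -5, -0.1], 0],
    [[0, -7, -0.2], 0],
    [[0, -9, -0.2], 0],
    [[0, -10, -0.2], 0],
    [[0, -10, -0.2], 0],
    [[0, -10, -0.2], 0],
    [[0, -8, -0.2], 0],
    [[0, -5, -0.1], 0],
    [[0, -2, 0], 0]
  ]
}}

```text
clock: 9.73
position: [0.6036, -0.2679, 0.0068]
ee_rot: [0.013, 1.0, 0.013, 0.016]
contact_force: [-0.3, -2.0, -1.4]
width: 0.0403
```

```bash
cat > q.py <<'E'
from h import *
import sys
go((0.0,-.18),.005,0)
s,p,R=tool(); print('Rz',R[2].round(3))
d=img('wrist'); f=d['frame']; save(d,sys.argv[1]+'.png'); hsv=cv2.cvtColor(f,cv2.COLOR_BGR2HSV)
# board edges: saturation jumps along row / columns
def jump(v,lo,hi):
    g=np.diff(cv2.GaussianBlur(v.reshape(1,-1).astype(np.float32),(5,1),0).ravel()); i=lo+np.argmax(np.abs(g[lo:hi])); return i+.5,g[i]
for x in (150,180,280,400,430):
    j,g=jump(hsv[:,x,1],235,300); print('near',x,j,round(float(g)),S(wat(d,(x,j),.015,p,R)).round(4))
E
python3 q.py w6
```

```text
t 9.7333 st [  22.4 -487.1] z 0.0068 ang 0.17 shift(tool now) [ -21.5 -307.1   -6.7] turn 0.2 f [-0.33 -1.99 -1.38]
Rz [ 0.032  0.025 -0.999]
near 150 268.5 -18 [-0.0343 -0.4752]
near 180 268.5 -19 [-0.0214 -0.4753]
near 280 266.5 -20 [ 0.0215 -0.4748]
near 400 235.5 24 [ 0.0724 -0.4609]
near 430 277.5 -1 [ 0.0886 -0.4815]
```

Call:
{"method": "carry_out", "body": {
  "series": [
    [[0, -4, 0], 0.1],
    [[0, -8, 0], 0],
    [[0, -12, -0.2], 0],
    [[0, -15, -0.3], 0],
    [[0, -18, -0.4], 0],
    [[0, -18, -0.4], 0],
    [[0, -18, -0.4], 0],
    [[0, -16, -0.4], 0],
    [[0, -10, -0.2], 0],
    [[0, -4, 0], 0]
  ]
}}

```text
clock: 10.62
position: [0.6003, -0.136, 0.0069]
ee_rot: [0.014, 1.0, 0.011, 0.017]
contact_force: [0.1, -2.2, 0.5]
width: 0.0399
```

```bash
python3 q.py w7; python3 - <<'E'
from h import *
t=img('top'); import pickle; pickle.dump(t,open('t7.pkl','wb'))
a=cv2.resize(t['frame'][110:260,150:340],None,fx=3.2,fy=3.2,interpolation=cv2.INTER_CUBIC); cv2.imwrite('pics/t7.png',a)
E
```

```text
t 10.6167 st [  22.3 -355.1] z 0.0069 ang -0.06 shift(tool now) [ -22.5 -175.1   -3.8] turn -0.1 f [ 0.14 -2.22  0.52]
Rz [ 0.034  0.028 -0.999]
near 150 269.5 -20 [-0.0344 -0.3434]
near 180 268.5 -20 [-0.0215 -0.3431]
near 280 266.5 -17 [ 0.0214 -0.3428]
near 400 260.5 -18 [ 0.0738 -0.3411]
near 430 294.5 1 [ 0.09   -0.3588]
```

View pics/t7.png

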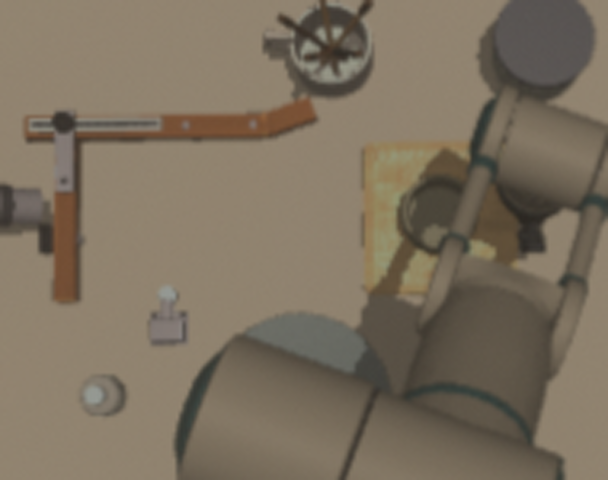

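```bash
python3 - <<'E'
from h import *
import pickle
d=pickle.load(open('t7.pkl','rb'))
def c(x,y,z): return S(at(d,(x/3.2+150-.35,y/3.2+110-.35),z)).round(4)
for n,a in dict(far1=(375,143,.015),far2=(460,142.5,.015),near=(375,291,.015),l1=(365,160,.015),l2=(364,280,.015),fence=(258,139,.025),fence2=(100,140.5,.025),roll=(167,287,.012),stop=(79,240,.025)).items(): print(n,c(*a))
hsv=cv2.cvtColor(d['frame'],cv2.COLOR_BGR2HSV)
for X in (268,275,282,290): 
    v=d['frame'][145:165,X].astype(int).sum(1)+0*hsv[145:165,X,1]; print(X,hsv[148:162,X].tolist())
E
```

```text
far1 [ 0.0753 -0.1965]
far2 [ 0.0759 -0.2854]
near [-0.0798 -0.1966]
l1 [ 0.0574 -0.1861]
l2 [-0.0683 -0.1852]
fence [ 0.0781 -0.075 ]
fence2 [0.0771 0.0903]
roll [-0.0752  0.0201]
stop [-0.0272  0.1107]
268 [[17, 57, 144], [18, 57, 144], [17, 58, 145], [18, 57, 144], [18, 58, 144], [17, 58, 144], [20, 79, 146], [21, 94, 146], [19, 99, 147], [20, 83, 147], [23, 78, 147], [23, 76, 147], [24, 80, 147], [24, 81, 148]]
275 [[17, 58, 145], [17, 58, 144], [17, 58, 144], [17, 58, 145], [18, 60, 144], [17, 67, 145], [18, 90, 147], [19, 103, 148], [19, 99, 147], [23, 78, 148], [25, 68, 147], [25, 71, 148], [24, 78, 148], [22, 86, 148]]
282 [[18, 58, 144], [18, 60, 145], [18, 60, 145], [18, 58, 144], [18, 58, 144], [18, 68, 146], [19, 88, 147], [20, 103, 148], [20, 96, 148], [23, 82, 147], [23, 79, 148], [21, 90, 148], [22, 87, 146], [22, 87, 140]]
290 [[18, 58, 144], [17, 58, 144], [18, 58, 145], [18, 58, 144], [18, 58, 144], [17, 67, 145], [18, 91, 146], [18, 106, 145], [18, 103, 129], [19, 101, 106], [17, 105, 97], [18, 99, 95], [18, 101, 93], [17, 102, 95]]
```

Call:
{"method": "carry_out", "body": {
  "series": [
    [[0, -4, 0], 0],
    [[0, -8, 0], 0],
    [[0, -12, -0.2], 0],
    [[0, -16, -0.3], 0],
    [[0, -18, -0.4], 0],
    [[0, -18, -0.4], 0],
    [[0, -18, -0.4], 0],
    [[0, -18, -0.4], 0],
    [[0, -12, -0.3], 0],
    [[0, -6, -0.1], 0]
  ]
}}

```text
clock: 11.55
position: [0.6005, -0.0074, 0.0069]
ee_rot: [0.018, 1.0, 0.008, 0.02]
contact_force: [0.1, -3.2, 1.4]
width: 0.0399
```

```bash
python3 q.py w8
```

```text
t 11.55 st [  25.6 -226.6] z 0.0069 ang -0.47 shift(tool now) [-26.  -46.4  -0.8] turn -0.5 f [ 0.06 -3.24  1.35]
Rz [ 0.04   0.036 -0.999]
near 150 272.5 -22 [-0.0311 -0.2157]
near 180 271.5 -19 [-0.0182 -0.2155]
near 280 264.5 -18 [ 0.0248 -0.2132]
near 400 252.5 -17 [ 0.0768 -0.2091]
near 430 285.5 -1 [ 0.0927 -0.2262]
```

Call:
{"method": "carry_out", "body": {
  "series": [
    [[0, 6, 0], 0],
    [[-13, 2, 0], 0],
    [[-13, 0, 0], -0.5],
    [[0, 0, 0], 0]
  ]
}}

```text
clock: 11.93
position: [0.5733, -0.0147, 0.0049]
ee_rot: [0.016, 1.0, 0.011, 0.019]
contact_force: [-0.0, -0.0, 0.4]
width: 0.04
```

```bash
python3 q.py w9; python3 - <<'E'
from h import *
t=img('top'); import pickle; pickle.dump(t,open('t9.pkl','wb'))
a=cv2.resize(t['frame'][130:230,160:300],None,fx=5.5,fy=5.5,interpolation=cv2.INTER_CUBIC); cv2.imwrite('pics/t9.png',a)
E
```

```text
t 11.9333 st [  -1.8 -233.2] z 0.0049 ang -0.09 shift(tool now) [  1.7 -53.2  -1.7] turn -0.1 f [-0.03 -0.05  0.38]
Rz [ 0.037  0.032 -0.999]
near 150 238.5 25 [-0.0557 -0.2061]
near 180 258.5 -21 [-0.0444 -0.2153]
near 280 251.5 -19 [-0.0027 -0.2128]
near 400 243.5 -20 [ 0.0479 -0.2102]
near 430 240.5 -22 [ 0.0609 -0.2091]
```

View pics/t9.png

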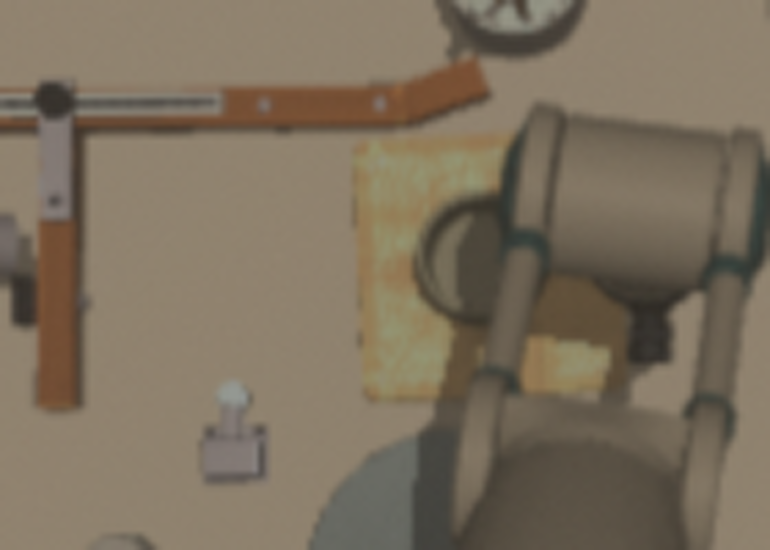

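The board has turned about 0.04 rad counter-clockwise: its leading edge runs (358,148) to (368,400). The cause was my off-centre push. The fingers are now recentred, so pushing on should square it.

Call:
{"method": "carry_out", "body": {
  "series": [
    [[0, -3, 0], 0],
    [[0, -3, 0], 0],
    [[0, -3, 0], 0],
    [[0, -3, 0], 0],
    [[0, -4, 0], 0],
    [[0, -4, 0], 0],
    [[0, -4, 0], 0],
    [[0, -3, 0], 0]
  ]
}}

```text
clock: 12.7
position: [0.5804, 0.0101, 0.0055]
ee_rot: [0.019, 0.999, 0.011, 0.023]
contact_force: [-0.6, -3.7, 1.1]
width: 0.04
```

```bash
python3 q.py w10; python3 - <<'E'
from h import *
t=img('top'); import pickle; pickle.dump(t,open('t10.pkl','wb'))
hsv=cv2.cvtColor(t['frame'],cv2.COLOR_BGR2HSV)
# leading edge per row, far edge per column
m=((hsv[...,1]>68)&(hsv[...,0]>=19)).astype(np.uint8); m=cv2.morphologyEx(m,cv2.MORPH_OPEN,np.ones((3,3)))
L=[]
for y in range(160,198,4):
    r=np.where(m[y,200:260])[0]
    if len(r): w=S(at(t,(200+r.min()-.5,y),.015)); L.append(w)
L=np.array(L); print(L.round(4).tolist()); print('lead slope',np.polyfit(L[:,0],L[:,1],1))
E
```

```text
t 12.7 st [   5.9 -208.7] z 0.0055 ang -0.07 shift(tool now) [ -5.9 -28.6  -0.9] turn -0.1 f [-0.57 -3.67  1.08]
Rz [ 0.046  0.038 -0.998]
near 150 273.5 -18 [-0.0503 -0.1976]
near 180 272.5 -18 [-0.0375 -0.1973]
near 280 266.5 -20 [ 0.0049 -0.1954]
near 400 237.5 22 [ 0.0556 -0.1832]
near 430 257.5 -10 [ 0.0702 -0.193 ]
[[0.0564, -0.0349], [0.0429, -0.035], [0.0294, -0.0452], [0.016, -0.052], [-0.0109, -0.0455], [-0.0243, -0.0356], [-0.0376, -0.0424], [-0.051, -0.0391], [-0.0644, -0.0392]]
lead slope [ 0.00419864 -0.04095145]
```

```bash
cat > lead.py <<'E'
from h import *
def lead(t,lo,hi,rows):
    s=cv2.cvtColor(t['frame'],cv2.COLOR_BGR2HSV)[...,1].astype(float); L=[]
    for y in rows:
        v=cv2.GaussianBlur(s[y:y+1],(5,1),0)[0]; g=np.diff(v)[lo:hi]
        i=np.argmax(g); 
        if 0<i<len(g)-1:
            o=.5*(g[i-1]-g[i+1])/(g[i-1]-2*g[i]+g[i+1])
            L.append(S(at(t,(lo+i+o+.5,y),.015)))
    L=np.array(L); k=np.polyfit(L[:,0],L[:,1],1); r=np.abs(L[:,1]-np.polyval(k,L[:,0])); L=L[r<np.median(r)*2.5+1e-4]; k=np.polyfit(L[:,0],L[:,1],1)
    return k,len(L),np.std(L[:,1]-np.polyval(k,L[:,0]))
if __name__=='__main__':
    import pickle
    for n,lo,hi in (('t7',250,275),('t9',215,238),('t10',205,230)):
        print(n,lead(pickle.load(open(n+'.pkl','rb')),lo,hi,range(160,199)))
E
python3 lead.py
```

```text
t7 (array([ 0.01489986, -0.18367412]), 37, np.float64(0.0002977399453298832))
t9 (array([ 0.0539769 , -0.05453065]), 39, np.float64(0.0003155275408032568))
t10 (array([ 0.03791491, -0.03676902]), 39, np.float64(0.0003039724757423297))
```

Call:
{"method": "carry_out", "body": {
  "series": [
    [[0, 5, 0], 0],
    [[-7, 0, 0], 0],
    [[-7, -1, 0], 0],
    [[-1, -3, 0], 0],
    [[-0.5, -3, 0], 0],
    [[-0.5, -3, 0], 0],
    [[-0.5, -3, 0], 0],
    [[-0.5, -4, 0], 0],
    [[-0.5, -4, 0], 0],
    [[-0.5, -3, 0], 0]
  ]
}}

```text
clock: 13.63
position: [0.5607, 0.0302, 0.0041]
ee_rot: [0.018, 0.999, 0.01, 0.024]
contact_force: [0.2, -2.9, 1.9]
width: 0.0397
```

```bash
python3 q.py w11; python3 - <<'E'
from lead import *
import pickle
t=img('top'); pickle.dump(t,open('t11.pkl','wb')); print(lead(t,185,228,range(160,199)))
E
```

```text
t 13.6333 st [ -13.4 -188. ] z 0.0041 ang -0.2 shift(tool now) [13.4 -8.1 -0.5] turn -0.2 f [ 0.17 -2.92  1.89]
Rz [ 0.049  0.037 -0.998]
near 150 272.5 -18 [-0.0689 -0.1755]
near 180 271.5 -18 [-0.0563 -0.1754]
near 280 269.5 -18 [-0.0144 -0.1755]
near 400 239.5 28 [ 0.036 -0.163]
near 430 235.5 26 [ 0.0488 -0.1615]
(array([-0.01117305, -0.01697528]), 38, np.float64(0.00032147768380006754))
```

Call:
{"method": "carry_out", "body": {
  "series": [
    [[0, 5, 0], -0.5],
    [[7, 0, 0], 0],
    [[7, -1, 0], 0],
    [[0, -3, 0], 0],
    [[0, -3, 0], 0],
    [[0, -3, 0], 0],
    [[0, -4, 0], 0],
    [[0, -3, 0], 0]
  ]
}}

```text
clock: 14.4
position: [0.5763, 0.0432, 0.0041]
ee_rot: [0.018, 0.999, 0.015, 0.024]
contact_force: [0.0, -4.1, 1.7]
width: 0.0402
```

```bash
python3 q.py w12; python3 - <<'E'
from lead import *
import pickle
t=img('top'); pickle.dump(t,open('t12.pkl','wb')); print(lead(t,182,222,range(160,195)))
E
```

```text
t 14.4 st [   2.6 -175.4] z 0.0041 ang 0.37 shift(tool now) [-2.6  4.6 -0.8] turn 0.4 f [ 0.03 -4.1   1.68]
Rz [ 0.048  0.038 -0.998]
near 150 241.5 26 [-0.0512 -0.1493]
near 180 271.5 -18 [-0.0404 -0.1632]
near 280 269.5 -19 [ 0.0015 -0.1629]
near 400 238.5 22 [ 0.0517 -0.1494]
near 430 235.5 16 [ 0.0645 -0.1483]
(array([ 0.00047199, -0.00461925]), 35, np.float64(0.00018812584188967191))
```

Call:
{"method": "carry_out", "body": {
  "series": [
    [[0, -3, 0], 0],
    [[0, -3, 0], 0],
    [[0, -3, 0], 0],
    [[0, -3, 0], 0],
    [[0, -3, 0], 0],
    [[0, -3, 0], 0],
    [[0, -3, 0], 0]
  ]
}}

```text
clock: 15.08
position: [0.5757, 0.0655, 0.0041]
ee_rot: [0.019, 0.999, 0.015, 0.025]
contact_force: [-0.4, -6.7, 4.0]
width: 0.04
```

```bash
python3 q.py w13; python3 - <<'E'
from lead import *
import pickle
t=img('top'); pickle.dump(t,open('t13.pkl','wb')); print(lead(t,172,205,range(160,195)))
a=cv2.resize(t['frame'][130:230,160:300],None,fx=5.5,fy=5.5,interpolation=cv2.INTER_CUBIC); cv2.imwrite('pics/t13.png',a)
E
```

```text
t 15.0833 st [   2.6 -153.1] z 0.0041 ang 0.42 shift(tool now) [-2.7 26.9 -0. ] turn 0.4 f [-0.44 -6.72  3.97]
Rz [ 0.049  0.039 -0.998]
near 150 242.5 29 [-0.0513 -0.1274]
near 180 271.5 -18 [-0.0405 -0.1408]
near 280 269.5 -18 [ 0.0014 -0.1406]
near 400 267.5 -20 [ 0.0533 -0.1408]
near 430 265.5 -15 [ 0.0667 -0.1401]
(array([0.00145342, 0.01781462]), 25, np.float64(0.0002714546461574915))
```

View pics/t13.png

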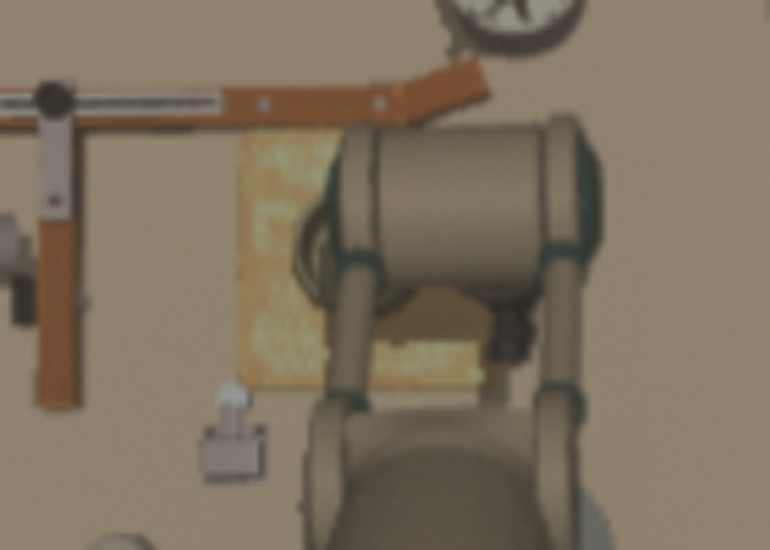

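The board is along the fence (its top edge meets the fence at y≈130) and its corner (240,385) has just reached the roller at (232,392). I'll continue gently.

Call:
{"method": "carry_out", "body": {
  "series": [
    [[0, -3, 0], 0],
    [[0, -3, 0], 0],
    [[0, -3, 0], 0],
    [[0, -3, 0], 0],
    [[0, -3, 0], 0]
  ]
}}

```text
clock: 15.6
position: [0.5762, 0.0759, 0.0041]
ee_rot: [0.024, 0.999, 0.017, 0.025]
contact_force: [-0.1, -7.4, 4.1]
width: 0.0397
```

```bash
python3 q.py w14; python3 - <<'E'
from lead import *
t=img('top'); print(lead(t,165,200,range(158,195)))
E
```

```text
t 15.6 st [   3.2 -142.8] z 0.0041 ang 0.66 shift(tool now) [-3.6 37.2  0.7] turn 0.7 f [-0.1  -7.44  4.11]
Rz [ 0.05   0.048 -0.998]
near 150 272.5 -17 [-0.0524 -0.1308]
near 180 272.5 -19 [-0.0399 -0.131 ]
near 280 270.5 -19 [ 0.002  -0.1305]
near 400 238.5 27 [ 0.052  -0.1163]
near 430 266.5 -14 [ 0.0674 -0.1299]
(array([-0.1925116 ,  0.13380309]), 27, np.float64(0.006372606338475411))
```

Call:
{"method": "carry_out", "body": {
  "series": [
    [[0, -3, 0], 0.3],
    [[0, -3.5, 0], 0],
    [[0, -3.5, 0], 0],
    [[0, -3.5, 0], 0],
    [[0, -3.5, 0], 0],
    [[0, -3.5, 0], 0],
    [[0, -3.5, 0], 0],
    [[0, -3, 0], 0]
  ]
}}

```text
clock: 16.37
position: [0.5748, 0.0937, 0.0042]
ee_rot: [0.031, 0.999, 0.016, 0.024]
contact_force: [0.4, -7.1, 3.7]
width: 0.0396
```

```bash
python3 q.py w15
```

```text
t 16.3667 st [   2.3 -124.9] z 0.0042 ang 0.51 shift(tool now) [-2.8 55.   2.6] turn 0.5 f [ 0.44 -7.06  3.71]
Rz [ 0.047  0.063 -0.997]
near 150 272.5 -18 [-0.0533 -0.1127]
near 180 271.5 -18 [-0.0407 -0.1124]
near 280 270.5 -18 [ 0.0012 -0.1125]
near 400 235.5 27 [ 0.0509 -0.097 ]
near 430 266.5 -14 [ 0.0665 -0.112 ]
```

Call:
{"method": "carry_out", "body": {
  "series": [
    [[0, -4, -0.5], 0],
    [[0, -6, -0.7], 0],
    [[0, -6, -0.6], 0],
    [[0, -6, -0.6], 0],
    [[0, -6, -0.6], 0],
    [[0, -6, -0.6], 0],
    [[0, -5, -0.5], 0]
  ]
}}

```text
clock: 17.0
position: [0.5735, 0.1293, 0.0044]
ee_rot: [0.035, 0.999, 0.015, 0.023]
contact_force: [1.2, -5.3, 0.9]
width: 0.0401
```

```bash
python3 q.py w16
```

```text
t 17.0 st [  1.8 -89.2] z 0.0044 ang 0.39 shift(tool now) [-2.4 90.6  5.7] turn 0.4 f [ 1.2  -5.35  0.93]
Rz [ 0.045  0.07  -0.997]
near 150 238.5 29 [-0.0517 -0.0612]
near 180 271.5 -19 [-0.0412 -0.0767]
near 280 270.5 -19 [ 0.0007 -0.0769]
near 400 267.5 -26 [ 0.0526 -0.0766]
near 430 266.5 -22 [ 0.066  -0.0764]
```

Call:
{"method": "carry_out", "body": {
  "series": [
    [[0, -4, -0.5], 0],
    [[0, -5, -0.5], 0],
    [[0, -5, -0.5], 0],
    [[0, -4, -0.4], 0],
    [[0, -2, -0.2], 0]
  ]
}}

```text
clock: 17.47
position: [0.5735, 0.1482, 0.0045]
ee_rot: [0.036, 0.999, 0.015, 0.023]
contact_force: [1.2, -5.4, 2.0]
width: 0.0403
```

```bash
python3 q.py w17; python3 - <<'E'
from lead import *
t=img('top'); print(lead(t,165,190,range(175,198)))
E
```

```text
t 17.4667 st [  2.4 -70.4] z 0.0045 ang 0.48 shift(tool now) [ -3.2 109.4   7.4] turn 0.5 f [ 1.24 -5.35  1.96]
Rz [ 0.045  0.073 -0.996]
near 150 272.5 -20 [-0.0533 -0.0581]
near 180 271.5 -19 [-0.0407 -0.0578]
near 280 269.5 -18 [ 0.0012 -0.0575]
near 400 266.5 -26 [ 0.053  -0.0571]
near 430 266.5 -21 [ 0.0665 -0.0574]
(array([0.03009545, 0.14035269]), 13, np.float64(0.000213847598153682))
```

Call:
{"method": "carry_out", "body": {
  "series": [
    [[0, -2, -0.2], 0],
    [[0, -2.5, -0.2], 0],
    [[0, -2.5, -0.2], 0],
    [[0, -2.5, -0.2], 0]
  ]
}}

```text
clock: 17.9
position: [0.5735, 0.1555, 0.0045]
ee_rot: [0.038, 0.999, 0.016, 0.023]
contact_force: [1.6, -5.9, 2.2]
width: 0.0401
```

Call:
{"method": "carry_out", "body": {
  "series": [
    [[0, -2.5, -0.2], 0],
    [[0, -2.5, -0.2], 0]
  ]
}}

```text
clock: 18.07
position: [0.5735, 0.1592, 0.0045]
ee_rot: [0.039, 0.999, 0.016, 0.023]
contact_force: [1.4, -5.8, 3.1]
width: 0.0399
```

Call:
{"method": "carry_out", "body": {
  "series": [
    [[0, -2.5, -0.2], 0]
  ]
}}

```text
clock: 18.15
position: [0.5735, 0.1608, 0.0046]
ee_rot: [0.039, 0.999, 0.016, 0.023]
contact_force: [2.0, -6.8, 2.6]
width: 0.0403
```

Call:
{"method": "carry_out", "body": {
  "series": [
    [[0, -2.5, -0.2], 0]
  ]
}}

```text
clock: 18.23
position: [0.5735, 0.1623, 0.0046]
ee_rot: [0.04, 0.999, 0.017, 0.023]
contact_force: [2.1, -7.6, 1.7]
width: 0.0399
```

Call:
{"method": "carry_out", "body": {
  "series": [
    [[0, -2.5, -0.2], 0]
  ]
}}

```text
clock: 18.32
position: [0.5735, 0.1628, 0.0046]
ee_rot: [0.042, 0.999, 0.017, 0.023]
contact_force: [2.6, -13.3, 2.2]
width: 0.0398
```

Call:
{"method": "carry_out", "body": {
  "series": [
    [[0, -2.5, 0], 0]
  ]
}}

```text
clock: 18.4
position: [0.5735, 0.1628, 0.0046]
ee_rot: [0.044, 0.999, 0.018, 0.022]
contact_force: [3.0, -13.0, 4.9]
width: 0.0402
```

```bash
python3 q.py w18; python3 - <<'E'
from h import *
t=img('top'); import pickle; pickle.dump(t,open('t18.pkl','wb'))
a=cv2.resize(t['frame'][130:230,150:250],None,fx=5.5,fy=5.5,interpolation=cv2.INTER_CUBIC); cv2.imwrite('pics/t18.png',a)
E
```

```text
t 18.4 st [  2.7 -55.8] z 0.0046 ang 0.82 shift(tool now) [ -4.4 123.7  10.5] turn 0.8 f [  2.98 -13.02   4.93]
Rz [ 0.043  0.089 -0.995]
near 150 272.5 -26 [-0.053  -0.0438]
near 180 271.5 -18 [-0.0404 -0.0433]
near 280 270.5 -22 [ 0.0015 -0.0432]
near 400 267.5 -27 [ 0.0533 -0.0425]
near 430 266.5 -24 [ 0.0667 -0.0423]
```

View pics/t18.png

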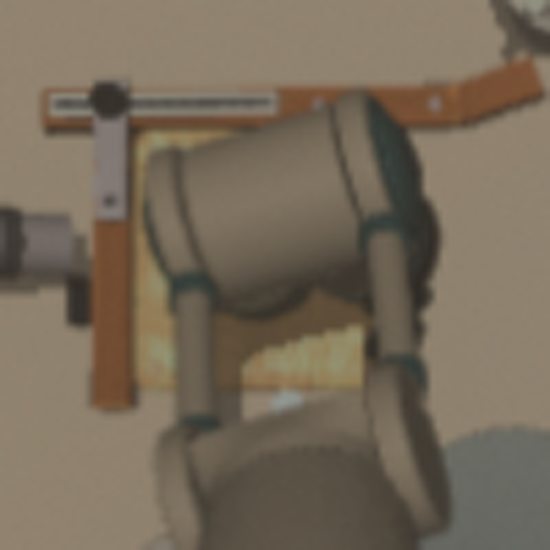

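The last push advanced 0.0 mm at 13 N. The board's leading edge (x≈133) lies along the stop face (x≈131) and its top edge along the fence. I'll back off now.

Call:
{"method": "carry_out", "body": {
  "series": [
    [[0, 2, 0], 0],
    [[0, 6, 0], 0],
    [[0, 15, 0], 0],
    [[0, 20, 0], 0],
    [[0, 10, -10], 0],
    [[0, 0, -25], 0],
    [[0, 0, -30], 0],
    [[0, 0, -30], 0],
    [[0, 0, -30], 0],
    [[0, 0, 0], 0]
  ]
}}

```text
clock: 19.33
position: [0.5618, 0.1228, 0.1354]
ee_rot: [0.037, 0.999, 0.014, 0.013]
contact_force: [1.3, -0.6, 0.5]
width: 0.0404
```

```bash
python3 - <<'E'
from h import *
go((0,-.058),.005,0); s,p,R=tool()
d=img('wrist'); save(d,'w19.png')
t=img('top'); a=cv2.resize(t['frame'][130:230,150:250],None,fx=4.2,fy=4.2,interpolation=cv2.INTER_CUBIC)
cv2.imwrite('pics/m19.png',cv2.resize(np.hstack([d['frame'],a]),(800,343)))
import pickle; pickle.dump((d,t,p,R),open('w19.pkl','wb'))
E
```

```text
t 19.3333 st [-10.  -95.5] z 0.1354 ang 0.3 shift(tool now) [  7.  -47.  127.5] turn 0.3 f [ 1.32 -0.64  0.49]
```

```bash
python3 - <<'E'
from h import *
import pickle
d,t,p,R=pickle.load(open('w19.pkl','rb')); hsv=cv2.cvtColor(d['frame'],cv2.COLOR_BGR2HSV)
def W(w,z): # project station pt to wrist px
    P=np.r_[RS@np.array(w)+O,z]; M=np.array(d['mount']); c=M[:3,:3].T@(R.T@(P-p)-M[:3,3])
    return cv2.projectPoints(c.reshape(1,1,3),np.zeros(3),np.zeros(3),np.array(d['K'],float),np.array([d['k1'],0,0,0.]))[0].ravel().round(1)
for n,w in dict(br=(.08,-.048),bl=(-.08,-.048),tr=(.08,.112),tl=(-.08,.112),roller=(-.085,.02)).items(): print(n,W(w,.015))
def segs(v):
    out=[];
    for i,q in enumerate(v):
        k='D' if q[2]<60 else 'wood' if q[0]<=14 and q[1]>100 else 'board' if q[1]>100 else 'low' 
        if not out or out[-1][0]!=k: out.append([k,i,i])
        out[-1][2]=i
    return [(a,b,c) for a,b,c in out if c-b>=1]
for r in (20,100,150,180,200): print('row',r,segs(hsv[r]))
for c in (150,200,250,350,380): print('col',c,segs(hsv[:,c]))
T=cv2.cvtColor(t['frame'],cv2.COLOR_BGR2HSV)
for y in (160,170,180,190,197): print('top row',y,[(i,*T[y,i]) for i in range(170,180)])
for x in (180,190): print('top col',x,[(i,*T[i,x].tolist()) for i in range(150,158)])
E
```

```text
br [398.5 137. ]
bl [183.4 136.5]
tr [ 425.  -120.9]
tl [ 162.7 -127.1]
roller [167.1  35.3]
row 20 [('low', 0, 125), ('D', 126, 134), ('low', 135, 175), ('board', 176, 234), ('D', 235, 238), ('low', 239, 246), ('D', 247, 248), ('low', 249, 341), ('D', 342, 354), ('low', 355, 362), ('board', 363, 364), ('low', 365, 372), ('board', 373, 374), ('low', 375, 376), ('board', 377, 378), ('low', 379, 380), ('board', 381, 383), ('board', 385, 387), ('low', 388, 389), ('board', 390, 391), ('low', 392, 398), ('board', 399, 415), ('D', 416, 419), ('wood', 420, 430), ('low', 431, 453), ('low', 456, 559)]
row 100 [('low', 0, 182), ('board', 183, 197), ('low', 198, 219), ('board', 220, 333), ('low', 334, 384), ('low', 386, 388), ('board', 389, 407), ('D', 408, 410), ('wood', 411, 443), ('low', 445, 559)]
row 150 [('low', 0, 27), ('D', 28, 29), ('low', 30, 33), ('low', 35, 49), ('D', 50, 68), ('low', 69, 393), ('D', 395, 404), ('wood', 405, 436), ('low', 438, 559)]
row 180 [('low', 0, 17), ('D', 18, 46), ('low', 47, 107), ('D', 108, 115), ('low', 116, 392), ('D', 394, 400), ('wood', 401, 432), ('lo
[... 3249 characters left out ...]
, np.uint8(13), np.uint8(130), np.uint8(98)), (174, np.uint8(17), np.uint8(108), np.uint8(111)), (175, np.uint8(17), np.uint8(110), np.uint8(139)), (176, np.uint8(17), np.uint8(112), np.uint8(144)), (177, np.uint8(17), np.uint8(111), np.uint8(143)), (178, np.uint8(17), np.uint8(105), np.uint8(143)), (179, np.uint8(19), np.uint8(94), np.uint8(144))]
top col 180 [(150, 20, 39, 130), (151, 13, 105, 109), (152, 13, 131, 103), (153, 18, 106, 106), (154, 20, 101, 142), (155, 22, 89, 146), (156, 22, 82, 146), (157, 23, 79, 146)]
top col 190 [(150, 18, 59, 103), (151, 17, 62, 107), (152, 18, 64, 111), (153, 17, 63, 113), (154, 18, 62, 115), (155, 19, 63, 117), (156, 18, 62, 120), (157, 18, 63, 122)]
```

```bash
python3 - <<'E'
from h import *
s=manip.get_state(); print(s['clock'],s['contact_force'].round(1)); print(manip.sign_off())
E
```

```text
19.4333 [-0.4 -0.  -0.1]
the job is handed in; nothing more can be done
None
```

I slid the board into the drying station, as far as I can tell fully home against the back stop and the long fence. I handed the job in at 19.4 s of the 72 s allowed. The hand-in reports no verdict.

**What I did:** I pushed the board's robot-side edge with both fingertips to line it up with the station. I then pushed its rear edge along the fence and past the roller until it met the stop.

**Last checks:**
- **Stop:** the final push moved the board 0.0 mm. The highest force I read was 13 N, though it is only read at the end of each move. In the top view the board's leading edge lies along the stop face in all five rows I checked, with no bench showing between them.
- **Fence:** the wrist view shows only a thin dark line, the width expected of the fence's own face. The board's rear edge is level to 1 pixel.
- **Robot:** it was clear of everything at hand-in, with force about 0 N.

**Not checked or imperfect:**
- **Switch and roller:** I could not read either one. I infer both from the board's position.
- **Pot:** I did not measure its final position on the board. Earlier it was within about 6 mm of the middle.
- **Final picture:** my last look was refused because I had reached the 12-picture limit, so the end checks are numeric only.
- **Board angle:** the board turned about 0.04 rad at the mouth because my push was off-centre. I recentred twice to square it.
- **Tool tilt:** the tool gradually tilted to about 0.09 rad while pushing. I saw no sign of it touching the pot.

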